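# Fit two insulators into the block and show the unit to the bench camera

## Robot

A 6-joint arm with a two-finger parallel gripper is mounted at the origin on the work surface. World frame = base frame: x ahead of the robot, y to its left, z up, the work surface at z = 0. Lengths are in m, angles in degrees, forces in N, time in s.
With the tool pointing down it reaches from about 0.3 to 0.75 m from the base axis. Payload 8.5 kg.
Tool frame: the origin (TCP) lies on the centre line of the jaws, within the pads' length; the fingertips stand 17 mm ahead of it and the grasp point (between the pads) lies 2 mm behind it (env.tip_extent is the distance from the TCP to the fingertips, in m); z points along the fingers, y is the direction in which the jaws open and shut (so a half turn about z gives the same grasp; the last joint's range is limited). The gripper opens to 85 mm and grips with 20 to 120 N. Pads are 22 mm wide; open, the fingers measure 114 mm over their backs; the gripper's body (76 mm by 85 mm) begins 54 mm behind the grasp point. The pads swing forward as they close: fully open they stand 13 mm farther back than shut.
Start: joints at [-84.299, 21.807, 74.336, -0, 83.858, -12.336], TCP at [0.17, -0.523, 0.248] pointing down, gripper open.
Joint ranges: [-178.18, 178.18], [-50.72, 133.34], [12.68, 142.11], [-81.47, 261.47], [9.98, 163.14], [-165.26, 165.26]. Speed limits (degrees/s): [136.94, 136.94, 180, 180, 180, 180].

## Interface

Orientations are given as a 3x3 rotation matrix whose columns are the frame's x, y, z axes.
In Python, from rig import telemetry, get_image, camera_params, close_job, env gives the robot as it stands.
- The arm moves only by the tool apply_moves, never from a script. Its argument "motion" is a list of rows, each an object of numbers: "tx", "ty", "tz": the shift along the tool's x, y, z in cm; "turn": the turn about the tool's z in degrees; "jaw": the gripper's target within -1 to 1 (fully open at 1, half-way at 0, shut at -1). In form: [{"tx": .., "ty": .., "tz": .., "turn": .., "jaw": ..}, ...]. A call has 1 to 5 rows; each row is the pose to reach, as a shift and turn from the pose measured when the call began, along the tool's axes at that moment; what a row does not reach only later rows make up. A row lasts 1/12 s, in which the tool goes at most 41.7 mm and 7.16 degrees, less where a joint would pass 70% of its speed; a pose out of reach is approached as far as the arm can. A call with a gripper value outside its range is refused whole. The fingers move at their own pace and stop on an object; "squeeze" is the grip in N (left out, the last holds). Time passes only in rows, so rows that repeat a pose let the fingers close. It gives the time, the measured TCP pose, the force and the opening at its end, in the units of the state.
- telemetry.observe(): the state, without advancing time (a new reading comes with each control period).
- get_image(name): name is "scene" or "top"; returns (picture, depth): 420x560x3 uint8, red, green, blue; 420x560 float32, m along the optical axis (not along the pixel's ray), 0 where there is no reading.
- camera_params(name): a dict with "fx", "fy", "cx", "cy" (pixels), "D" ([k1, k2, p1, p2, k3] as OpenCV has them; the pictures are not rectified), "rvec" (rotation vector, rad) and "tvec" (3), from world to camera coordinates, as OpenCV has them. Camera axes: x right, y down, z forward; pixel columns grow to the right and rows downward; lengths in m; the calibration is good to about 2 mm. A picture is of the moment at which its call begins. camera_params takes no time and is no camera call.
- close_job(): hands the job in, once; it reports no verdict.
The state is a dict: "time_s": time; "q": joint angles; "qvel": joint speeds; "joint_efforts": joint torques, N m; "position": TCP position; "tool_rot": TCP orientation; "ft_force": force on the tool from outside, world axes, zero at the start; "wrist_torque": the same for the moment, N m; "grip_width": finger opening in m.
Only numpy, scipy, OpenCV 4.12 (cv2) and the standard library are available. Lean on these libraries where they do the work, as an engineer would, in place of code of your own. Each camera call takes 0.05 s, during which the arm holds its last target. There are 200 camera calls.

## Task

Finish the insulator unit and show it to the bench camera: lower one white ribbed insulator, brass cap up, into each of the two bores of the dark block standing in the dowel-pin jig, until its shoulder sits down on the block (porcelain chips, so never let one drop or topple). Then lift the block with both insulators out of the jig and hold it still in the air above the yellow taped cross in front of the camera, level, with one long side square to the lens and the middle of the finished unit at the height of the lens; the program finishes while the gripper is still holding it there. Leave the brown insulator and everything else on the bench where it lies, and do not bump the camera stand.

Things in the scene. Friction and masses are not known exactly. Their poses are not given: they have to be found in the camera images.
- ins_a_center (a point): White porcelain insulator (two alike, either fits either bore), 56 mm tall, 55 g: plain round foot 20 mm across, 12 mm high; ribbed body 30 mm across from 12 to 48 mm (its underside is the shoulder); brass cap 12 mm across. Stands on its foot. Point: its centre, 28 mm above its underside; z from foot to cap. Grip the upper ribs, about 36 mm up, so that the fingertips clear the block.
- ins_b_center (a point): Second white porcelain insulator, same as the first: 56 mm tall, foot 20 mm across and 12 mm high, ribbed body 30 mm across from 12 to 48 mm, brass cap. Point: its centre, on the axis 28 mm above the underside; z up its axis.
- block_center (a point): Dark wooden block 44 mm (its x) by 150 mm (y) by 30 mm high (z), about 240 g, loose in the jig between dowels (1.5 mm play), two blind bores in its top. Point: the centre of the block, 15 mm above its underside. Take it at the bare middle, across the 44 mm width; between the fitted insulators 80 mm of its length stay free.
- unit_middle (a point): The middle of the finished unit, fixed to the block: over the block's centre, 37 mm above the block's underside (7 mm above its top), half-way up block plus insulators; axes as the block (y along its length). This point is to be brought to view.
- bore_left (a point): Centre of the mouth, at the block's top face, of the bore at the block's +y end, 55 mm from the middle: round, blind, 24 mm across, 14 mm deep. With an insulator home in it, the insulator's centre is 16 mm above this point.
- bore_right (a point): The same for the like bore at the block's -y end, 55 mm from the middle.
- jig: Fixed aluminium jig plate 120 x 190 x 12 mm with steel dowels 8 mm thick, 12 mm high around the block: one at each short side, two on each long side 60 mm from the middle, so that the middle is free for fingers. Origin: centre of its underside, on the bench; axes as the block. The block stands on the plate, 12 mm above the bench.
- camera: Fixed camera on a column stand, black baseboard 140 mm wide, 8 mm thick. Origin on the bench under the yellow taped cross; the camera stands on its +x side and looks along -x, level, lens axis 200 mm above the bench. In this frame: baseboard x -45 to 325 mm, lens front at 154, ring light (88 mm across) 162 to 176, column (270 mm high) at 280.
- view (a point): The viewing point in the air: on the lens axis, straight above the yellow taped cross, 154 mm in front of the lens, 200 mm above the bench. Its x axis points to the camera, z up. The unit is square to the lens when the block's y (its length) is parallel to this y, either way round.
- brown_center (a point): Brown insulator, same shape and size as the white ones; not to be used, leave it standing. Point: its centre, 28 mm above the bench.
- tape: Yellow tape roll lying flat, 90 mm across, 18 mm high; origin at the centre of its underside. Leave alone.
- jar: Amber glass screw-top jar, 58 mm across, 70 mm high; origin at the centre of its underside. Leave alone.
- elbow: Brass pipe elbow lying flat, legs about 50 mm, 22 mm high; origin near the outer end of one leg, on the bench. Leave alone.
- pencil: Orange pencil, 7 mm thick, about 160 mm long along its x; origin under its middle. Leave alone.
- screwdriver: Screwdriver 200 mm long with a red handle, lying along its x; origin at its underside. Leave alone.
- bushing: Black plastic bushing, a tube 54 mm across and 34 mm high standing on end; origin at the centre of its underside. Leave alone.
- notes: Pad of yellow-green sticky notes, 76 x 76 x 12 mm; origin at the centre of its underside. Leave alone.

How it is judged (in metres and radians):
On the way, in this order (a step that is already met when the one before it is completed fails the run):
1. one white insulator is fully home in a bore and let go ((((distance between ins_a_center and bore_left below 0.0185 m and angle between the z axis of ins_a_center and the z axis of bore_left, either way round below 0.12 rad) or (distance between ins_a_center and bore_right below 0.0185 m and angle between the z axis of ins_a_center and the z axis of bore_right, either way round below 0.12 rad)) or ((distance between ins_b_center and bore_left below 0.0185 m and angle between the z axis of ins_b_center and the z axis of bore_left, either way round below 0.12 rad) or (distance between ins_b_center and bore_right below 0.0185 m and angle between the z axis of ins_b_center and the z axis of bore_right, either way round below 0.12 rad))) and contact force between the fingers and ins_a below 0.05 N and contact force between the fingers and ins_b below 0.05 N), for 0.2 s.
2. both white insulators are fully home and let go, the block still standing in the jig (((distance between ins_a_center and bore_left below 0.0185 m and angle between the z axis of ins_a_center and the z axis of bore_left, either way round below 0.12 rad) or (distance between ins_a_center and bore_right below 0.0185 m and angle between the z axis of ins_a_center and the z axis of bore_right, either way round below 0.12 rad)) and ((distance between ins_b_center and bore_left below 0.0185 m and angle between the z axis of ins_b_center and the z axis of bore_left, either way round below 0.12 rad) or (distance between ins_b_center and bore_right below 0.0185 m and angle between the z axis of ins_b_center and the z axis of bore_right, either way round below 0.12 rad)) and contact force between the fingers and ins_a below 0.05 N and contact force between the fingers and ins_b below 0.05 N and z of block_center in the frame of jig below 0.032 m), for 0.2 s.
3. the block is lifted clear of the jig with both insulators home (((distance between ins_a_center and bore_left below 0.0185 m and angle between the z axis of ins_a_center and the z axis of bore_left, either way round below 0.12 rad) or (distance between ins_a_center and bore_right below 0.0185 m and angle between the z axis of ins_a_center and the z axis of bore_right, either way round below 0.12 rad)) and ((distance between ins_b_center and bore_left below 0.0185 m and angle between the z axis of ins_b_center and the z axis of bore_left, either way round below 0.12 rad) or (distance between ins_b_center and bore_right below 0.0185 m and angle between the z axis of ins_b_center and the z axis of bore_right, either way round below 0.12 rad)) and z of block_center in the frame of jig above 0.05 m and contact force between the fingers and block above 1 N), for 0.1 s.
At the end, for the whole second after the job is handed in: Both white insulators fully home in the bores (within 2.5 mm, 0.12 rad); the fingers alone hold the block still (under 20 mm/s): middle of the unit within 20 mm level and 18 mm in height of the viewing point, upright within 0.12 rad, long side square to the lens within 0.15 rad (((distance between ins_a_center and bore_left below 0.0185 m and angle between the z axis of ins_a_center and the z axis of bore_left, either way round below 0.12 rad) or (distance between ins_a_center and bore_right below 0.0185 m and angle between the z axis of ins_a_center and the z axis of bore_right, either way round below 0.12 rad)) and ((distance between ins_b_center and bore_left below 0.0185 m and angle between the z axis of ins_b_center and the z axis of bore_left, either way round below 0.12 rad) or (distance between ins_b_center and bore_right below 0.0185 m and angle between the z axis of ins_b_center and the z axis of bore_right, either way round below 0.12 rad)) and horizontal distance between unit_middle and view below 0.02 m and z of unit_middle in the frame of view between -0.018 and 0.018 m and angle between unit_middle's own z axis and vertical below 0.12 rad and angle between the y axis of unit_middle and the y axis of view, either way round below 0.15 rad and contact force between the fingers and block above 1 N and contact force between block and jig below 0.05 N and contact force between block and camera below 0.05 N and linear speed of block below 0.02 m/s); the arm keeps its last pose, push and grip.
It fails at once if a white insulator is knocked over or tipped past about 57 degrees (angle between any of ins_a_center, ins_b_center's own z axis and vertical above 1 rad).
It fails at once if a white insulator falls freely by more than about 20 mm ((linear speed of ins_a above 0.65 m/s and contact force between anything else and ins_a below 0.05 N) or (linear speed of ins_b above 0.65 m/s and contact force between anything else and ins_b below 0.05 N)).
It fails at once if the robot, or the block or an insulator in its grip, bumps the camera stand with more than 3 N (contact force between any of the arm, the fingers, block, ins_a, ins_b and camera above 3 N).
It fails at once if a bystander is moved by more than 20 mm (distance of any of brown_center, tape, jar, elbow, pencil, screwdriver, bushing, notes from where it was at the start of the episode above 0.02 m).
It fails at once if the brown insulator is knocked over (angle between brown_center's own z axis and vertical above 0.5 rad).
It also fails if it takes over 67 s, if anything falls off the work surface, if the arm or the gripper's body presses on something with over 40 N, if the wrist force passes 120 N, or if a joint passes its speed limit or range.

## Working session

There is one attempt and no reset: what is moved stays moved. The work goes in short steps, Python scripts to look and compute and a tool call to move; the robot and the scene stay as the last step left them, time stands still between calls to the robot, and variables do not carry over. Pictures are saved under pics/ and viewed, about 8 in all and at most 12, crops included, and the job is handed in when it is done.

Besides the shell and the picture viewer there is one more tool, called after "Emit:" by a JSON object that holds its "api" and its "payload". apply_moves: Moves the arm, as the interface text tells. Its arguments: {"type":"object","properties":{"motion":{"type":"array"},"squeeze":{"type":"number"}},"required":["motion"]}

```bash
mkdir -p pics; ls
cat > h.py <<'E'
import numpy as np,cv2
from rig import telemetry,get_image,camera_params,close_job,env
def cam(n):
    p=camera_params(n);K=np.array([[p['fx'],0,p['cx']],[0,p['fy'],p['cy']],[0,0,1]]);R=cv2.Rodrigues(np.array(p['rvec'],float))[0]
    return K,np.array(p['D'],float),R,np.array(p['tvec'],float).ravel()
def cloud(n,depth):
    K,D,R,t=cam(n);h,w=depth.shape
    u,v=np.meshgrid(np.arange(w),np.arange(h))
    q=cv2.undistortPoints(np.stack([u,v],-1).reshape(-1,1,2).astype(np.float64),K,D).reshape(h,w,2)
    P=np.dstack([q,np.ones((h,w))])*depth[...,None]
    return (P-t)@R
def ray(n,uv,z):
    K,D,R,t=cam(n)
    q=cv2.undistortPoints(np.array(uv,float).reshape(-1,1,2),K,D).reshape(-1,2)
    d=np.c_[q,np.ones(len(q))]@R; c=-R.T@t
    return c+d*((z-c[2])/d[:,2])[:,None]
E
python3 - <<'E'
from h import *
for n in ('top','scene'):
    im,d=get_image(n);cv2.imwrite(f'pics/{n}0.png',im[...,::-1]);np.save(f'{n}0.npy',d);np.save(f'{n}0im.npy',im)
    K,D,R,t=cam(n);print(n,-R.T@t,R[2],K[0,0],(d==0).mean())
print(telemetry.observe())
E
```

```text
pics
top [0.30815755 0.03777812 1.5791354 ] [ 0.149345    0.01930031 -0.98859677] 483.1583891081926 0.004128401360544218
scene [1.36043676 0.5253456  0.74121356] [-0.73515306 -0.41110339 -0.53902132] 505.80155393932074 0.004957482993197279
{'time_s': 0.1, 'q': array([-8.42987510e+01,  2.18381086e+01,  7.43783848e+01, -2.48514142e-04,
        8.38569075e+01, -1.23353422e+01]), 'qvel': array([-0.08994785, -0.05024349, -0.07168902,  0.07799918,  0.00644728,
        0.05025932]), 'joint_efforts': array([ 3.63069055e-03, -4.49223018e+01, -2.31655616e+01, -1.76603780e-04,
        3.66213470e-03, -3.54209044e-05]), 'position': array([ 0.17027095, -0.52273986,  0.24777625]), 'tool_rot': array([[ 9.50858846e-01,  3.09624673e-01, -1.31556357e-04],
       [ 3.09624584e-01, -9.50858030e-01,  1.27432335e-03],
       [ 2.69470531e-04, -1.25243471e-03, -9.99999179e-01]]), 'ft_force': array([-0.43780112, -0.55406379, -0.53853442]), 'wrist_torque': array([-0.00157154, -0.01674197,  0.03726194]), 'grip_width': 0.08512128337119682}
```

View pics/top0.png

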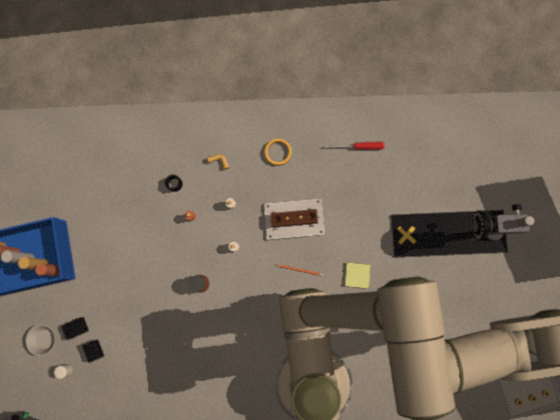

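View pics/scene0.png

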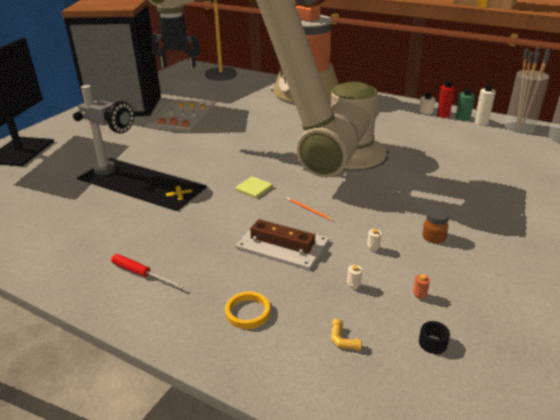

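Top view: white insulators at about (230,203) and (233,246), brown one at (190,216), block from (272,218) to (318,217), cross at (406,236). In the scene view the whites are at (374,240) and (355,277), and the block is at (283,236).

Run:
```python
from h import *
P={n:cloud(n,np.load(n+'0.npy')) for n in('top','scene')}
I={n:np.load(n+'0im.npy') for n in P}
for n in P: 
    p=P[n]; 
g={'A':ray('top',(230,203),.05)[0],'B':ray('top',(233,246),.05)[0],'blk':ray('top',(295,218),.04)[0],'cross':ray('top',(406,236),.008)[0],'brown':ray('top',(190,216),.05)[0]}
print(g)
for k in('A','B','brown'):
  for n in P:
    p=P[n];m=(np.hypot(*(p[...,:2]-g[k][:2]).transpose(2,0,1))<.035)&(p[...,2]>.018)&(p[...,2]<.075)
    q=p[m]; 
    # circle fit, points on ribbed body radius 15
    top=q[q[:,2]>.05]
    print(k,n,len(q),'mean',q.mean(0),'min',q.min(0),'max',q.max(0),'top',top.mean(0) if len(top) else None)
for n in P:
    p=P[n];m=(np.hypot(*(p[...,:2]-g['blk'][:2]).transpose(2,0,1))<.1)&(p[...,2]>.036)&(p[...,2]<.052)
    q=p[m].astype(np.float32);print('blk',n,len(q),cv2.minAreaRect(q[:,:2]),np.median(q[:,2]))
    m=(np.hypot(*(p[...,:2]-g['blk'][:2]).transpose(2,0,1))<.16)&(p[...,2]>.008)&(p[...,2]<.018)
    q=p[m].astype(np.float32);print('jig',n,len(q),cv2.minAreaRect(q[:,:2]))
    im=I[n].astype(int);p=P[n]
    m=(np.hypot(*(p[...,:2]-g['cross'][:2]).transpose(2,0,1))<.05)&(im[...,0]-im[...,2]>60)
    q=p[m];print('cross',n,len(q),q.mean(0),q.min(0),q.max(0), (q.min(0)+q.max(0))/2)
    m=(np.hypot(*(p[...,:2]-g['cross'][:2]).transpose(2,0,1))<.45)&(p[...,2]>.08)&(p[...,2]<.3)&(p[...,1]<g['cross'][1]-.03)&(p[...,0]>.25)
    q=p[m];print('cam',n,len(q),q.mean(0),q.min(0),q.max(0))
for n,c,s in(('top',(295,218),(45,30)),('top',(460,232),(100,40)),('scene',(330,250),(120,60))):
    x,y=c;a,b=s;cr=I[n][y-b:y+b,x-a:x+a,::-1]
    f=800//(2*a);cv2.imwrite(f'pics/crop_{n}_{x}.png',cv2.resize(cr,None,fx=f,fy=f,interpolation=cv2.INTER_CUBIC))
    print(x-a,y-b,f)
a=cv2.imread('pics/crop_top_295.png');b=cv2.imread('pics/crop_top_460.png');print(a.shape,b.shape)
cv2.imwrite('pics/m1.png',np.vstack([cv2.resize(a[:,:],(400,267)),cv2.resize(b,(400,160))][:0] or [cv2.resize(a,(450,300)),cv2.resize(b,(450,180))]))
```

```text
{'A': array([0.57889212, 0.25128438, 0.05      ]), 'B': array([0.43984822, 0.24288008, 0.05      ]), 'blk': array([0.52539092, 0.04333247, 0.04      ]), 'cross': array([ 0.46014017, -0.31619896,  0.008     ]), 'brown': array([0.54033113, 0.38097504, 0.05      ])}
A top 81 mean [0.58035264 0.25012759 0.04689334] min [0.56679619 0.23716242 0.0210346 ] max [0.59670945 0.26539643 0.06157371] top [0.5817367  0.25248901 0.05378837]
A scene 257 mean [0.58795801 0.25310998 0.04071897] min [0.56485512 0.23593181 0.01821106] max [0.59872607 0.2662955  0.05850007] top [0.58529408 0.25180957 0.05354364]
B top 81 mean [0.43914588 0.24125905 0.04792139] min [0.42551911 0.22742474 0.01996097] max [0.45308249 0.25597907 0.06277   ] top [0.43880996 0.24192475 0.05398837]
B scene 217 mean [0.44641698 0.2433209  0.0401538 ] min [0.4231586  0.22624149 0.01830996] max [0.45673325 0.25670677 0.05936778] top [0.44203023 0.24220876 0.05307865]
brown top 88 mean [0.5434085  0.38268603 0.04640562] min [0.53050504 0.37027386 0.01888178] max [0.56099466 0.39823181 0.0654306 ] top [0.54487358 0.38428899 0.05431464]
brown scene 287 mean [0.55152704 0.38546724 0.04028917] min [0.5327177  0.36939318 0.01801953] max [0.56230079 0.39918576 0.05990682] top [0.54698219 0.38458875 0.05351037]Traceback (most recent call last):
  File "<stdin>", line 17, in <module>
cv2.error: OpenCV(4.12.0) /io/opencv/modules/imgproc/src/convhull.cpp:143: error: (-215:Assertion failed) total >= 0 && (depth == CV_32F || depth == CV_32S) in function 'convexHull'
```

Run:
```python
from h import *
P={n:cloud(n,np.load(n+'0.npy')) for n in('top','scene')}
I={n:np.load(n+'0im.npy') for n in P}
C=np.array([.5254,.0433]);X=np.array([.4601,-.3162])
for n in P:
    p=P[n];im=I[n].astype(int)
    dc=np.linalg.norm(p[...,:2]-C,axis=-1);dx=np.linalg.norm(p[...,:2]-X,axis=-1)
    r=lambda m:cv2.minAreaRect(np.ascontiguousarray(p[m][:,:2],np.float32))
    dark=im[...,0]-im[...,2]>15
    m=(dc<.1)&(p[...,2]>.036)&(p[...,2]<.05);print('blk',n,m.sum(),r(m),np.median(p[m][:,2]))
    m=(dc<.16)&(p[...,2]>.008)&(p[...,2]<.02);print('jig',n,m.sum(),r(m))
    m=(dx<.05)&(im[...,0]-im[...,2]>50);q=p[m];print('cross',n,len(q),q.mean(0),(q.min(0)+q.max(0))/2,q.max(0)-q.min(0))
    m=(dx<.42)&(p[...,2]>.004)&(p[...,2]<.013)&(p[...,1]<-.25)&(p[...,0]>.36)&(p[...,0]<.6);print('base',n,m.sum(),r(m))
    m=(dx<.42)&(p[...,2]>.1)&(p[...,2]<.3)&(p[...,1]<-.4)&(p[...,0]>.38)&(p[...,0]<.6);q=p[m];print('cam',n,len(q),q.min(0),q.max(0))
out=[]
for n,c,s in(('top',(295,218),(45,30)),('top',(460,232),(80,40))):
    x,y=c;a,b=s;f=640/(2*a);print(x-a,y-b,f)
    out.append(cv2.resize(I[n][y-b:y+b,x-a:x+a,::-1],(640,int(2*b*f*.75)) if 0 else None,fx=f,fy=f,interpolation=cv2.INTER_CUBIC))
m=np.vstack(out);cv2.imwrite('pics/m1.png',cv2.resize(m,None,fx=.75,fy=.75))
```

```text
blk top 540 ((0.5274879336357117, 0.046648647636175156), (0.045450396835803986, 0.14980776607990265), 3.3374502658843994) 0.04299627745413112
jig top 1398 ((0.5238818526268005, 0.04798014461994171), (0.2926071882247925, 0.3046239912509918), 45.46441650390625)
cross top 165 [ 0.46595267 -0.3182599   0.00934271] [ 0.46552097 -0.31876997  0.00972806] [0.05617677 0.0568826  0.01905837]
base top 4144 ((0.47999435663223267, -0.49308276176452637), (0.23986588418483734, 0.4858509600162506), 0.018185066059231758)
cam top 1249 [ 0.42281227 -0.61770998  0.1617807 ] [ 0.52409666 -0.469379    0.2760349 ]
blk scene 823 ((0.5276278257369995, 0.04438447207212448), (0.05054518207907677, 0.15412890911102295), 3.843548059463501) 0.043110298486174786
jig scene 1395 ((0.4798333942890167, 0.042581357061862946), (0.22171051800251007, 0.19222593307495117), 3.2994704246520996)
cross scene 156 [ 0.46722616 -0.31920065  0.01002063] [ 0.46403897 -0.32084626  0.00887886] [0.06163164 0.06268339 0.00897735]
base scene 3244 ((0.4800350069999695, -0.4897010028362274), (0.23990370333194733, 0.4776776134967804), 0.0014900865498930216)
cam scene 1758 [ 0.42202944 -0.62151053  0.10026094] [ 0.52886379 -0.46680744  0.27239782]
250 188 7.111111111111111
380 192 4.0
```

View pics/m1.png

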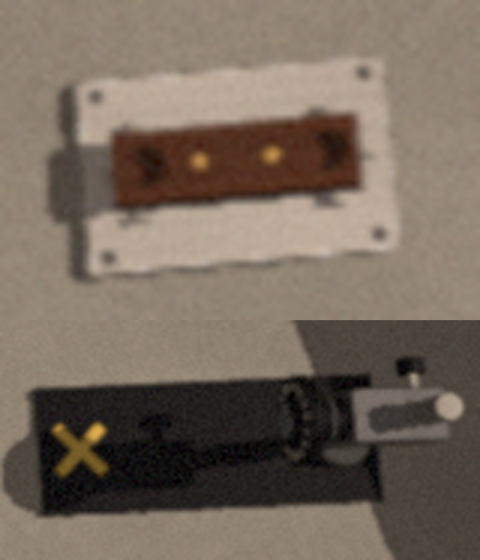

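Run:
```python
from h import *
P={n:cloud(n,np.load(n+'0.npy')) for n in('top','scene')}
I={n:np.load(n+'0im.npy') for n in P}
def rect(n,m,z):
    m=m.astype(np.uint8);k,l,s,_=cv2.connectedComponentsWithStats(m);j=1+np.argmax(s[1:,4])
    v,u=np.nonzero(l==j);q=ray(n,np.c_[u,v],z)[:,:2]
    w,V=np.linalg.eigh(np.cov(q.T));a=V[:,1]
    return len(q),cv2.minAreaRect(q.astype(np.float32)),'pca',q.mean(0),np.degrees(np.arctan2(a[1],a[0]))
im=I['top'].astype(int);p=P['top']
dc=np.linalg.norm(p[...,:2]-[.5275,.046],axis=-1);dx=np.linalg.norm(p[...,:2]-[.4655,-.3188],axis=-1)
print('blk',rect('top',(dc<.12)&(im[...,0]<im[...,2]*1.9+999)&(im[...,0]-im[...,2]>35)&(p[...,2]>.03),.042))
print('bores',ray('top',[(278.1,218.6),(312.4,216.1)],.042),'dots',ray('top',[(249.5+199/5.333+.5,187.5+161/5.333+.5),(250+272/5.333,188+155/5.333)],.042))
jm=(dc<.16)&(im.min(-1)>125);print('jig',rect('top',jm,.012))
bm=(im.max(-1)<60)&(p[...,0]>.38)&(p[...,0]<.57)&(p[...,1]<-.25)&(p[...,1]>-.62)&(p[...,2]<.03)
print('base',rect('top',bm,.008))
cm=(dx<.05)&(im[...,0]-im[...,2]>50);v,u=np.nonzero(cm);q=ray('top',np.c_[u,v],.008);print('cross',q.mean(0),cv2.minAreaRect(q[:,:2].astype(np.float32)))
# front edge of board, columns edges
for c in range(400,480,12):
    col=(im[:,c].max(-1)<60);r=np.nonzero(col[195:270])[0]+195;print(c,r.min(),r.max(),ray('top',[(c,r.min()-.5),(c,r.max()+.5)],.008)[:,:2].round(4).tolist())
# column / ring
for n in P:
    p=P[n];
    m=(p[...,2]>.255)&(p[...,2]<.29)&(p[...,1]<-.5)&(p[...,0]>.3)&(p[...,0]<.6);q=p[m];print('coltop',n,len(q),np.median(q,0))
    m=(p[...,2]>.14)&(p[...,2]<.25)&(p[...,1]<-.44)&(p[...,1]>-.51)&(p[...,0]>.38)&(p[...,0]<.6);q=p[m];print('ring',n,len(q),q.min(0),q.max(0),q.mean(0))
```

```text
blk (553, ((0.5279247760772705, 0.04626276716589928), (0.044689156115055084, 0.149290531873703), 3.5787174701690674), 'pca', array([0.52761343, 0.04714747]), np.float64(93.65973325235419))
bores [[ 0.52474879  0.09767773  0.042     ]
 [ 0.52963463 -0.0127105   0.042     ]] dots [[0.52521598 0.06802596 0.042     ]
 [0.52757916 0.02396346 0.042     ]]
jig (1249, ((0.528005838394165, 0.04460655152797699), (0.12443806976079941, 0.19150401651859283), 3.3229031562805176), 'pca', array([0.52770803, 0.03935724]), np.float64(90.80126886429667))
base (3532, ((0.4652971923351288, -0.4448767900466919), (0.13627450168132782, 0.34992262721061707), 0.7704823017120361), 'pca', array([ 0.46049576, -0.42582375]), np.float64(85.11586284367256))
cross [ 0.46608544 -0.31856437  0.008     ] ((0.4650437533855438, -0.31877511739730835), (0.05557135120034218, 0.05565439537167549), 88.3169174194336)
400 215 256 [[0.5314, -0.3009], [0.3941, -0.2927]]
412 215 255 [[0.5302, -0.3402], [0.3962, -0.3317]]
424 214 254 [[0.5324, -0.3798], [0.3983, -0.3708]]
436 214 254 [[0.5312, -0.4191], [0.3972, -0.4097]]
448 213 253 [[0.5334, -0.4588], [0.3992, -0.4488]]
460 212 253 [[0.5355, -0.4985], [0.3981, -0.4878]]
472 212 252 [[0.5344, -0.538], [0.4001, -0.527]]
coltop top 89 [ 0.46785088 -0.59375925  0.26977809]
ring top 436 [ 0.42281227 -0.50994909  0.1617807 ] [ 0.50928821 -0.469379    0.24882875] [ 0.4643548  -0.48248531  0.21942089]
coltop scene 458 [ 0.43394786 -0.96151197  0.26996854]
ring scene 714 [ 0.42202944 -0.49850994  0.1564057 ] [ 0.51157319 -0.46680744  0.24501417] [ 0.47343544 -0.47925206  0.20500888]
```

```bash
cat > go.py <<'E'
import sys
from h import *
# usage: go.py x y z yaw(of tool y) ; prints shift in tool axes (cm) and turn
s=telemetry.observe();R=np.array(s['tool_rot']);p=np.array(s['position'])
x,y,z,w=map(float,sys.argv[1:5])
d=R.T@(np.array([x,y,z])-p)*100
cur=np.degrees(np.arctan2(R[1,1],R[0,1]));t=-(w-cur);t=(t+180)%360-180
print('pos',p.round(4),'yaw',cur.round(2),'q',np.round(s['q'],1),'w',round(s['grip_width'],4),'f',np.round(s['ft_force'],1),'t',s['time_s'])
print('shift',d.round(2),'turn',round(t,2),'rows',max(np.linalg.norm(d)/4.17,abs(t)/7.16).round(1))
E
python3 go.py .50 -.18 .25 3.6; python3 go.py .5818 .2512 .15 3.6
```

```text
pos [ 0.1703 -0.5227  0.2478] yaw -71.96 q [-84.3  21.8  74.4  -0.   83.9 -12.3] w 0.0851 f [-0.4 -0.6 -0.5] t 0.1
shift [ 41.96 -22.38  -0.18] turn -75.56 rows 11.4
pos [ 0.1703 -0.5227  0.2478] yaw -71.96 q [-84.3  21.8  74.4  -0.   83.9 -12.3] w 0.0851 f [-0.4 -0.6 -0.5] t 0.1
shift [ 63.09 -60.84   9.87] turn -75.56 rows 21.2
```

Emit:
{"api": "apply_moves", "payload": {"motion": [{"tx":3.5,"ty":-1.9,"tz":-0.2,"turn":-6.8,"jaw":1},{"tx":7,"ty":-3.7,"tz":-0.2,"turn":-13.6,"jaw":1},{"tx":10.5,"ty":-5.6,"tz":-0.2,"turn":-20.4,"jaw":1},{"tx":14,"ty":-7.5,"tz":-0.2,"turn":-27.2,"jaw":1},{"tx":17.5,"ty":-9.3,"tz":-0.2,"turn":-34,"jaw":1}]}}

```text
time_s: 0.52
position: [0.3087, -0.3784, 0.2498]
tool_rot: [[0.611, 0.792, -0.0], [0.792, -0.611, 0.002], [0.001, -0.001, -1.0]]
ft_force: [0.5, -0.3, 0.3]
grip_width: 0.0856
```

```bash
python3 go.py .51 -.16 .25 3.6
```

```text
pos [ 0.3087 -0.3784  0.2498] yaw -37.66 q [-64.7  15.6  83.5   0.   81.  -27.1] w 0.0856 f [ 0.5 -0.3  0.3] t 0.5167
shift [2.959e+01 2.600e+00 1.000e-02] turn -41.26 rows 7.1
```

Emit:
{"api": "apply_moves", "payload": {"motion": [{"tx":4.1,"ty":0.4,"tz":0,"turn":-6.9,"jaw":1},{"tx":8.2,"ty":0.7,"tz":0,"turn":-13.8,"jaw":1},{"tx":12.3,"ty":1.1,"tz":0,"turn":-20.7,"jaw":1},{"tx":16.4,"ty":1.5,"tz":0,"turn":-27.6,"jaw":1},{"tx":20.5,"ty":1.8,"tz":0,"turn":-34.5,"jaw":1}]}}

```text
time_s: 0.93
position: [0.4492, -0.2252, 0.2498]
tool_rot: [[0.049, 0.999, -0.001], [0.999, -0.049, 0.002], [0.002, -0.001, -1.0]]
ft_force: [-0.2, -1.0, 0.3]
grip_width: 0.0855
```

```bash
python3 go.py .5818 .2512 .15 3.6
```

```text
pos [ 0.4492 -0.2252  0.2498] yaw -2.82 q [-40.2  17.   81.4   0.1  81.7 -37.4] w 0.0855 f [-0.2 -1.   0.3] t 0.9333
shift [48.22 10.91 10.08] turn -6.42 rows 12.1
```

Emit:
{"api": "apply_moves", "payload": {"motion": [{"tx":4,"ty":0.9,"tz":0,"turn":-6.4,"jaw":1},{"tx":8,"ty":1.8,"tz":0,"turn":-6.4,"jaw":1},{"tx":12,"ty":2.7,"tz":0,"turn":-6.4,"jaw":1},{"tx":16,"ty":3.6,"tz":0,"turn":-6.4,"jaw":1},{"tx":20,"ty":4.5,"tz":0,"turn":-6.4,"jaw":1}]}}

```text
time_s: 1.35
position: [0.504, -0.0255, 0.2501]
tool_rot: [[-0.063, 0.998, -0.001], [0.998, 0.063, 0.002], [0.002, -0.001, -1.0]]
ft_force: [0.7, -0.6, 0.0]
grip_width: 0.0853
```

```bash
python3 go.py .5818 .2512 .15 3.6
```

```text
pos [ 0.504  -0.0255  0.2501] yaw 3.58 q [-16.4  17.2  81.1   0.1  81.8 -20. ] w 0.0853 f [ 0.7 -0.6  0. ] t 1.35
shift [27.11  9.51 10.06] turn -0.02 rows 7.3
```

Emit:
{"api": "apply_moves", "payload": {"motion": [{"tx":4,"ty":1.4,"tz":0,"turn":0,"jaw":1},{"tx":7.8,"ty":2.7,"tz":0.5,"turn":0,"jaw":1},{"tx":11.6,"ty":4,"tz":1,"turn":0,"jaw":1},{"tx":15.4,"ty":5.4,"tz":2,"turn":0,"jaw":1},{"tx":19,"ty":6.7,"tz":3.5,"turn":0,"jaw":1}]}}

```text
time_s: 1.77
position: [0.5594, 0.1708, 0.2158]
tool_rot: [[-0.063, 0.998, 0.001], [0.998, 0.063, 0.002], [0.002, 0.001, -1.0]]
ft_force: [0.9, -0.1, 0.6]
grip_width: 0.0859
```

```bash
python3 go.py .5818 .2512 .13 3.6
```

```text
pos [0.5594 0.1708 0.2158] yaw 3.61 q [ 5.3 26.7 71.9  0.1 81.4  1.7] w 0.0859 f [ 0.9 -0.1  0.6] t 1.7667
shift [7.86 2.73 8.6 ] turn 0.01 rows 2.9
```

Emit:
{"api": "apply_moves", "payload": {"motion": [{"tx":2.7,"ty":0.9,"tz":2.5,"turn":0,"jaw":1},{"tx":5.4,"ty":1.8,"tz":5,"turn":0,"jaw":1},{"tx":7.86,"ty":2.73,"tz":7.5,"turn":0,"jaw":1},{"tx":7.86,"ty":2.73,"tz":8.6,"turn":0,"jaw":1},{"tx":7.86,"ty":2.73,"tz":8.6,"turn":0,"jaw":1}]}}

```text
time_s: 2.18
position: [0.5803, 0.2518, 0.1263]
tool_rot: [[-0.065, 0.998, -0.006], [0.998, 0.065, 0.001], [0.001, -0.005, -1.0]]
ft_force: [-0.2, -1.6, 0.4]
grip_width: 0.0854
```

```bash
python3 go.py .5818 .2512 .032 3.6
python3 - <<'E'
from h import *
# arm out of the way of block: refit block/jig geometry in both views now
for n in('top','scene'):
    ims=[];ds=[]
    for _ in range(4):
        i,d=get_image(n);ims.append(i.astype(float));ds.append(d)
    im=np.mean(ims,0);d=np.median(ds,0);np.save(n+'1im.npy',im);np.save(n+'1.npy',d)
    cv2.imwrite(f'pics/{n}1.png',im[...,::-1].astype(np.uint8))
a=cv2.imread('pics/top1.png')[180:260,215:335];b=cv2.imread('pics/scene1.png')[200:300,225:405]
cv2.imwrite('pics/m2.png',np.vstack([cv2.resize(a,(480,320),interpolation=2)[:280],cv2.resize(b,(480,267),interpolation=2)]))
E
```

```text
pos [0.5803 0.2518 0.1263] yaw 3.72 q [12.7 36.  70.5  0.1 73.9  8.9] w 0.0854 f [-0.2 -1.6  0.4] t 2.1833
shift [-0.08  0.2   9.43] turn 0.12 rows 2.3
```

View pics/m2.png

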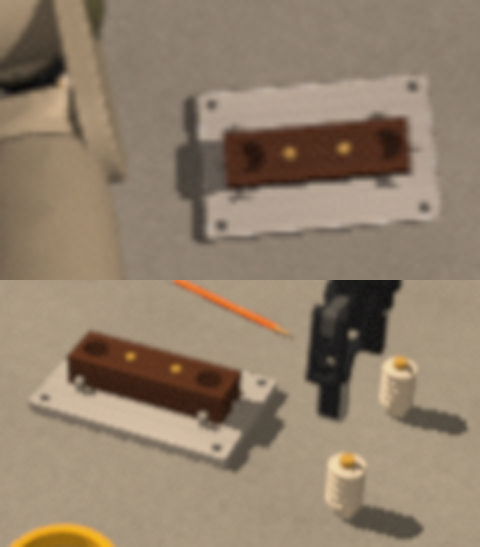

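Run:
```python
from h import *
S=480/180
px=lambda a:[(225+x/S,200+(y-280)/S) for x,y in a]
print('bores',ray('scene',px([(95,348),(208,378)]),.042))
print('dots',ray('scene',px([(130,357),(176,369)]),.042))
print('caps B,A',ray('scene',px([(400,363),(347,461)]),.055))
T=4
pt=lambda a:[(215+x/T,180+y/T) for x,y in a]
print('top bores',ray('top',pt([(254,155),(388,145)]),.042),'dots',ray('top',pt([(290,153),(344,148)]),.042))
K,D,R,t=cam('scene')
s=telemetry.observe();p=s['position'];Rt=np.array(s['tool_rot'])
for o in(-.045,0,.045):
    q=p+Rt@np.array([0,o,.005]);u=cv2.projectPoints(q.reshape(1,3),R,t,K,D)[0].ravel();print(o,u,((u[0]-225)*S,(u[1]-200)*S+280))
im=np.load('scene1im.npy');d=np.load('scene1.npy')
P=cloud('scene',d)
# block edges from depth: points on top face & side faces
m=(abs(P[...,2]-.042)<.004)&(np.linalg.norm(P[...,:2]-[.5278,.045],axis=-1)<.1);q=P[m][:,:2]
a=np.radians(93.6);e=np.array([[np.cos(a),np.sin(a)],[np.sin(a),-np.cos(a)]]);w=q@e.T
print('top-face extents along/across',np.percentile(w,[.5,99.5],axis=0),'mid',np.percentile(w,[.5,99.5],axis=0).mean(0)@e)
P=cloud('top',np.load('top1.npy'));m=(abs(P[...,2]-.042)<.005)&(np.linalg.norm(P[...,:2]-[.5278,.045],axis=-1)<.1);w=P[m][:,:2]@e.T
print('top cam',np.percentile(w,[.5,99.5],axis=0),'mid',np.percentile(w,[.5,99.5],axis=0).mean(0)@e)
```

```text
bores [[ 0.53136045 -0.01025402  0.042     ]
 [ 0.52355992  0.0994371   0.042     ]]
dots [[0.52850237 0.02428057 0.042     ]
 [0.52505982 0.06875035 0.042     ]]
caps B,A [[0.44208275 0.24332395 0.055     ]
 [0.58423413 0.25278502 0.055     ]]
top bores [[ 0.52422457  0.09640281  0.042     ]
 [ 0.52918575 -0.01141086  0.042     ]] dots [[0.52500198 0.06743613 0.042     ]
 [0.52778809 0.02396741 0.042     ]]
-0.045 [363.73739769 227.85888517] (np.float64(369.96639384622387), np.float64(354.29036045328377))
0 [356.77234302 239.69928335] (np.float64(351.3929147127322), np.float64(385.86475560821634))
0.045 [349.31928729 252.36337355] (np.float64(331.51809944509625), np.float64(419.63566280421435))
top-face extents along/across [[-0.06251741  0.50638203]
 [ 0.08730133  0.55203583]] mid [0.52738656 0.04559681]
top cam [[-0.06086807  0.50739742]
 [ 0.08733723  0.55132086]] mid [0.52748356 0.0464472 ]
```

In the crop, the open gripper hangs over insulator A in line with the projection of the TCP. Both cameras put the bores near (.531,-.010) and (.524,.100). Descending on A.

Emit:
{"api": "apply_moves", "payload": {"motion": [{"tx":0,"ty":0.24,"tz":3.5,"turn":0,"jaw":1},{"tx":0,"ty":0.24,"tz":7,"turn":0,"jaw":1},{"tx":0,"ty":0.24,"tz":9.4,"turn":0,"jaw":1},{"tx":0,"ty":0.24,"tz":9.4,"turn":0,"jaw":1},{"tx":0,"ty":0.24,"tz":9.4,"turn":0,"jaw":1}], "squeeze": 25}}

```text
time_s: 3.0
position: [0.5847, 0.2508, 0.0372]
tool_rot: [[-0.062, 0.998, 0.001], [0.998, 0.062, 0.003], [0.003, 0.002, -1.0]]
ft_force: [0.9, -0.3, 0.6]
grip_width: 0.0852
```

```bash
python3 go.py .5825 .2518 .032 3.7
```

```text
pos [0.5847 0.2508 0.0372] yaw 3.54 q [12.5 42.  75.1  0.1 62.8  8.9] w 0.0852 f [ 0.9 -0.3  0.6] t 3.0
shift [ 0.12 -0.21  0.52] turn -0.16 rows 0.1
```

Emit:
{"api": "apply_moves", "payload": {"motion": [{"tx":0.12,"ty":-0.2,"tz":0.52,"turn":0,"jaw":1},{"tx":0.12,"ty":-0.2,"tz":0.52,"turn":0,"jaw":1},{"tx":0.12,"ty":-0.2,"tz":0.52,"turn":0,"jaw":0.2},{"tx":0.12,"ty":-0.2,"tz":0.52,"turn":0,"jaw":-0.1},{"tx":0.12,"ty":-0.2,"tz":0.52,"turn":0,"jaw":-0.3}], "squeeze": 25}}

```text
time_s: 3.42
position: [0.5829, 0.252, 0.0328]
tool_rot: [[-0.062, 0.998, 0.003], [0.998, 0.062, 0.003], [0.003, 0.003, -1.0]]
ft_force: [0.2, 0.4, 0.2]
grip_width: 0.0517
```

Emit:
{"api": "apply_moves", "payload": {"motion": [{"tx":0,"ty":0,"tz":0,"turn":0,"jaw":-0.5},{"tx":0,"ty":0,"tz":0,"turn":0,"jaw":-0.6},{"tx":0,"ty":0,"tz":0,"turn":0,"jaw":-0.7},{"tx":0,"ty":0,"tz":0,"turn":0,"jaw":-0.8},{"tx":0,"ty":0,"tz":0,"turn":0,"jaw":-1}]}}

```text
time_s: 3.83
position: [0.5831, 0.252, 0.0333]
tool_rot: [[-0.062, 0.998, 0.003], [0.998, 0.062, 0.003], [0.003, 0.004, -1.0]]
ft_force: [-1.7, 0.1, 5.5]
grip_width: 0.0292
```

```bash
python3 go.py .5825 .2518 .032 3.7
```

```text
pos [0.5831 0.252  0.0333] yaw 3.55 q [12.7 42.2 75.6  0.1 62.1  9. ] w 0.0292 f [-1.7  0.1  5.5] t 3.8333
shift [-0.02 -0.06  0.13] turn -0.15 rows 0.0
```

Emit:
{"api": "apply_moves", "payload": {"motion": [{"tx":0,"ty":0,"tz":-1.5,"turn":0,"jaw":-1},{"tx":0,"ty":0,"tz":-4,"turn":0,"jaw":-1},{"tx":0,"ty":0,"tz":-7,"turn":0,"jaw":-1},{"tx":-2,"ty":-0.2,"tz":-9,"turn":0,"jaw":-1},{"tx":-5,"ty":-0.7,"tz":-9,"turn":0,"jaw":-1}]}}

```text
time_s: 4.25
position: [0.5806, 0.2029, 0.1273]
tool_rot: [[-0.065, 0.998, 0.011], [0.998, 0.065, 0.005], [0.004, 0.012, -1.0]]
ft_force: [0.6, -1.1, -1.1]
grip_width: 0.0292
```

```bash
python3 go.py .5311 -.0096 .115 3.8
```

```text
pos [0.5806 0.2029 0.1273] yaw 3.73 q [ 8.2 33.9 74.3  0.2 71.   4.4] w 0.0292 f [ 0.6 -1.1 -1.1] t 4.25
shift [-20.89  -6.33   1.08] turn -0.07 rows 5.2
```

Emit:
{"api": "apply_moves", "payload": {"motion": [{"tx":-3.8,"ty":-1.1,"tz":0,"turn":0,"jaw":-1},{"tx":-7.6,"ty":-2.3,"tz":0,"turn":0,"jaw":-1},{"tx":-11.4,"ty":-3.5,"tz":0,"turn":0,"jaw":-1},{"tx":-15,"ty":-4.6,"tz":0.5,"turn":0,"jaw":-1},{"tx":-18,"ty":-5.5,"tz":0.8,"turn":0,"jaw":-1}]}}

```text
time_s: 4.67
position: [0.5365, 0.0176, 0.1177]
tool_rot: [[-0.064, 0.998, 0.011], [0.998, 0.064, 0.004], [0.004, 0.011, -1.0]]
ft_force: [1.0, 0.5, -0.5]
grip_width: 0.0293
```

```bash
python3 go.py .5311 -.0096 .1 3.8
```

```text
pos [0.5365 0.0176 0.1177] yaw 3.69 q [-10.9  27.9  88.2   0.4  63.4 -14.8] w 0.0293 f [ 1.   0.5 -0.5] t 4.6667
shift [-2.69 -0.74  1.75] turn -0.11 rows 0.8
```

Emit:
{"api": "apply_moves", "payload": {"motion": [{"tx":-2,"ty":-0.6,"tz":1,"turn":0,"jaw":-1},{"tx":-2.7,"ty":-0.74,"tz":2,"turn":0,"jaw":-1},{"tx":-2.7,"ty":-0.74,"tz":2.8,"turn":0,"jaw":-1},{"tx":-2.7,"ty":-0.74,"tz":2.8,"turn":0,"jaw":-1},{"tx":-2.7,"ty":-0.74,"tz":2.8,"turn":0,"jaw":-1}]}}

```text
time_s: 5.08
position: [0.5312, -0.009, 0.0892]
tool_rot: [[-0.065, 0.998, 0.01], [0.998, 0.065, 0.005], [0.004, 0.011, -1.0]]
ft_force: [0.4, -0.0, 0.7]
grip_width: 0.0291
```

```bash
python3 go.py .5311 -.0096 .085 3.8;python3 - <<'E'
from h import *
im,d=get_image('scene');np.save('s2.npy',d)
cv2.imwrite('pics/m3.png',cv2.resize(im[170:290,200:360,::-1],(640,480),interpolation=2))
P=cloud('scene',d);s=telemetry.observe();p=s['position'];i=im.astype(int)
m=(np.linalg.norm(P[...,:2]-p[:2],axis=-1)<.03)&(P[...,2]>.05)&(P[...,2]<.095)&(i.min(-1)>90)
q=P[m];print(len(q),q.mean(0),q.min(0),q.max(0))
E
```

```text
pos [ 0.5312 -0.009   0.0892] yaw 3.73 q [-13.9  29.7  90.9   0.5  58.9 -17.9] w 0.0291 f [ 0.4 -0.   0.7] t 5.0833
shift [-0.06 -0.02  0.42] turn -0.07 rows 0.1
64 [ 0.53535079 -0.00056228  0.07708817] [ 0.50857035 -0.0160163   0.05943774] [0.55720542 0.00585531 0.09478565]
```

View pics/m3.png

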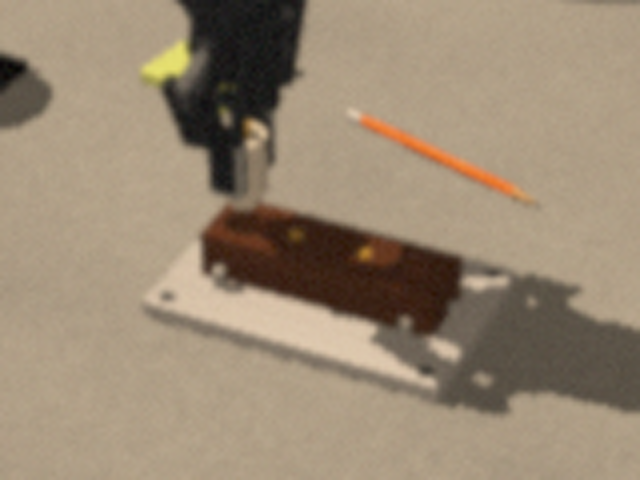

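The insulator is gripped upright just above the right bore (crop around (248,180)). Lowering into the mouth, then checking force.

Emit:
{"api": "apply_moves", "payload": {"motion": [{"tx":-0.06,"ty":-0.02,"tz":0.5,"turn":0,"jaw":-1},{"tx":-0.06,"ty":-0.02,"tz":1,"turn":0,"jaw":-1},{"tx":-0.06,"ty":-0.02,"tz":1.4,"turn":0,"jaw":-1},{"tx":-0.06,"ty":-0.02,"tz":1.7,"turn":0,"jaw":-1},{"tx":-0.06,"ty":-0.02,"tz":1.9,"turn":0,"jaw":-1}]}}

```text
time_s: 5.55
position: [0.5314, -0.0092, 0.0701]
tool_rot: [[-0.066, 0.998, 0.011], [0.998, 0.066, 0.005], [0.004, 0.011, -1.0]]
ft_force: [-0.5, -0.1, -0.1]
grip_width: 0.0295
```

```bash
python3 go.py .5311 -.0096 .063 3.8
```

```text
pos [ 0.5314 -0.0092  0.0701] yaw 3.77 q [-14.   31.3  92.    0.5  56.2 -18. ] w 0.0295 f [-0.5 -0.1 -0.1] t 5.55
shift [-0.04 -0.04  0.71] turn -0.03 rows 0.2
```

Emit:
{"api": "apply_moves", "payload": {"motion": [{"tx":0,"ty":0,"tz":0.3,"turn":0,"jaw":-1},{"tx":0,"ty":0,"tz":0.5,"turn":0,"jaw":-1},{"tx":0,"ty":0,"tz":0.6,"turn":0,"jaw":-1},{"tx":0,"ty":0,"tz":0.7,"turn":0,"jaw":-1},{"tx":0,"ty":0,"tz":0.8,"turn":0,"jaw":-1}]}}

```text
time_s: 5.97
position: [0.5315, -0.0091, 0.0632]
tool_rot: [[-0.066, 0.998, 0.011], [0.998, 0.066, 0.004], [0.004, 0.011, -1.0]]
ft_force: [-6.7, 0.7, 23.0]
grip_width: 0.0289
```

```bash
python3 go.py .5311 -.0096 .063 3.8
```

```text
pos [ 0.5315 -0.0091  0.0632] yaw 3.78 q [-13.9  31.9  92.4   0.5  55.2 -18. ] w 0.0289 f [-6.7  0.7 23. ] t 5.9667
shift [-0.04 -0.04  0.02] turn -0.02 rows 0.0
```

Emit:
{"api": "apply_moves", "payload": {"motion": [{"tx":0,"ty":0,"tz":-0.05,"turn":0,"jaw":-0.6},{"tx":0,"ty":0,"tz":-0.05,"turn":0,"jaw":-0.3},{"tx":0,"ty":0,"tz":-0.05,"turn":0,"jaw":0},{"tx":0,"ty":0,"tz":-0.05,"turn":0,"jaw":0.5},{"tx":0,"ty":0,"tz":-0.05,"turn":0,"jaw":1}]}}

```text
time_s: 6.38
position: [0.5315, -0.0092, 0.0635]
tool_rot: [[-0.066, 0.998, 0.011], [0.998, 0.066, 0.004], [0.004, 0.011, -1.0]]
ft_force: [-0.6, -0.5, -0.0]
grip_width: 0.0652
```

Emit:
{"api": "apply_moves", "payload": {"motion": [{"tx":0,"ty":0,"tz":0,"turn":0,"jaw":1},{"tx":0,"ty":0,"tz":0,"turn":0,"jaw":1},{"tx":0,"ty":0,"tz":-2,"turn":0,"jaw":1},{"tx":0,"ty":0,"tz":-5,"turn":0,"jaw":1},{"tx":0,"ty":0,"tz":-8,"turn":0,"jaw":1}]}}

```text
time_s: 6.8
position: [0.5301, -0.0095, 0.144]
tool_rot: [[-0.066, 0.998, 0.009], [0.998, 0.066, 0.005], [0.004, 0.009, -1.0]]
ft_force: [2.3, -1.3, 0.6]
grip_width: 0.0847
```

```bash
python3 go.py .4405 .2422 .14 3.7
```

```text
pos [ 0.5301 -0.0095  0.144 ] yaw 3.77 q [-14.   25.5  87.2   0.4  66.9 -18. ] w 0.0847 f [ 2.3 -1.3  0.6] t 6.8
shift [25.7  -7.29  0.45] turn 0.07 rows 6.4
```

Emit:
{"api": "apply_moves", "payload": {"motion": [{"tx":3.8,"ty":-1.1,"tz":0,"turn":0,"jaw":1},{"tx":7.6,"ty":-2.2,"tz":0,"turn":0,"jaw":1},{"tx":11.4,"ty":-3.2,"tz":0,"turn":0,"jaw":1},{"tx":15.2,"ty":-4.3,"tz":0,"turn":0,"jaw":1},{"tx":19,"ty":-5.4,"tz":0,"turn":0,"jaw":1}]}}

```text
time_s: 7.22
position: [0.4629, 0.1781, 0.1445]
tool_rot: [[-0.065, 0.998, 0.009], [0.998, 0.065, 0.005], [0.004, 0.009, -1.0]]
ft_force: [0.2, 1.4, -0.1]
grip_width: 0.0848
```

```bash
python3 go.py .4405 .2422 .13 3.7
python3 - <<'E'
from h import *
im,d=get_image('scene');P=cloud('scene',d)
c=np.array([.5311,-.0096]);m=(np.linalg.norm(P[...,:2]-c,axis=-1)<.025)&(P[...,2]>.05)&(P[...,2]<.12);q=P[m]
print(len(q),q.min(0),q.max(0),np.sort(q[:,2])[-8:])
cv2.imwrite('pics/m4.png',cv2.resize(im[170:290,200:400,::-1],(800,480),interpolation=2))
E
```

```text
pos [0.4629 0.1781 0.1445] yaw 3.74 q [ 7.2 22.4 92.6  0.2 64.4  3.4] w 0.0848 f [ 0.2  1.4 -0.1] t 7.2167
shift [ 6.54 -1.83  1.46] turn 0.04 rows 1.7
194 [ 0.51769146 -0.02461898  0.05031419] [0.54757751 0.00505242 0.08930963] [0.08703644 0.0874566  0.08759777 0.08770548 0.08784636 0.08815015
 0.08921989 0.08930963]
```

View pics/m4.png

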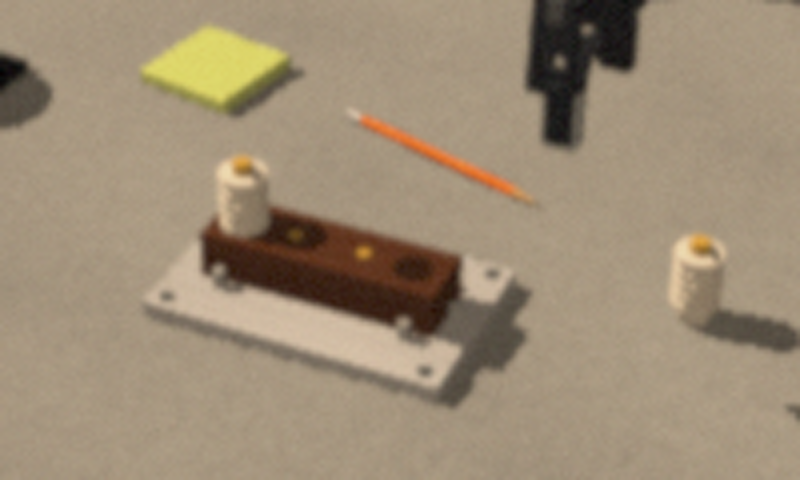

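Insulator A sits upright and home in the right bore (crop (243,195)), with its top at about 0.087 m against 0.086 expected. Now B at crop (697,280).

Emit:
{"api": "apply_moves", "payload": {"motion": [{"tx":3,"ty":-0.9,"tz":1,"turn":0,"jaw":1},{"tx":6.54,"ty":-1.83,"tz":1.5,"turn":0,"jaw":1},{"tx":6.54,"ty":-1.83,"tz":2,"turn":0,"jaw":1},{"tx":6.54,"ty":-1.83,"tz":2,"turn":0,"jaw":1},{"tx":6.54,"ty":-1.83,"tz":2,"turn":0,"jaw":1}]}}

```text
time_s: 7.68
position: [0.4373, 0.2473, 0.1246]
tool_rot: [[-0.07, 0.998, 0.007], [0.998, 0.07, 0.007], [0.006, 0.007, -1.0]]
ft_force: [0.5, -0.4, -0.8]
grip_width: 0.0855
```

```bash
python3 go.py .4405 .2422 .0325 3.7
```

```text
pos [0.4373 0.2473 0.1246] yaw 4.02 q [15.8 24.5 93.1  0.3 61.9 11.7] w 0.0855 f [ 0.5 -0.4 -0.8] t 7.6833
shift [-0.59  0.21  9.21] turn 0.32 rows 2.2
```

Emit:
{"api": "apply_moves", "payload": {"motion": [{"tx":-0.55,"ty":0.27,"tz":1.5,"turn":0.3,"jaw":1},{"tx":-0.55,"ty":0.27,"tz":2.5,"turn":0.3,"jaw":1},{"tx":-0.55,"ty":0.27,"tz":2.5,"turn":0.3,"jaw":1},{"tx":-0.55,"ty":0.27,"tz":2.5,"turn":0.3,"jaw":1}]}}

```text
time_s: 8.02
position: [0.4411, 0.2412, 0.0998]
tool_rot: [[-0.063, 0.998, 0.007], [0.998, 0.063, 0.007], [0.006, 0.007, -1.0]]
ft_force: [-0.2, -0.2, 0.1]
grip_width: 0.0857
```

```bash
python3 go.py .4405 .2422 .0325 3.7
```

```text
pos [0.4411 0.2412 0.0998] yaw 3.62 q [15.  26.6 94.7  0.3 58.3 11.2] w 0.0857 f [-0.2 -0.2  0.1] t 8.0167
shift [ 0.06 -0.1   6.73] turn -0.08 rows 1.6
```

Emit:
{"api": "apply_moves", "payload": {"motion": [{"tx":0.06,"ty":-0.07,"tz":2,"turn":0,"jaw":1},{"tx":0.06,"ty":-0.07,"tz":4,"turn":0,"jaw":1},{"tx":0.06,"ty":-0.07,"tz":6,"turn":0,"jaw":1},{"tx":0.06,"ty":-0.07,"tz":6.7,"turn":0,"jaw":1},{"tx":0.06,"ty":-0.07,"tz":6.7,"turn":0,"jaw":1}]}}

```text
time_s: 8.43
position: [0.4407, 0.2418, 0.0323]
tool_rot: [[-0.063, 0.998, 0.005], [0.998, 0.063, 0.006], [0.006, 0.005, -1.0]]
ft_force: [0.2, 0.8, 1.0]
grip_width: 0.0855
```

```bash
python3 go.py .4405 .2422 .0325 3.7
```

```text
pos [0.4407 0.2418 0.0323] yaw 3.58 q [15.1 32.8 98.4  0.4 48.4 11.3] w 0.0855 f [0.2 0.8 1. ] t 8.4333
shift [ 0.04 -0.02 -0.02] turn -0.12 rows 0.0
```

Emit:
{"api": "apply_moves", "payload": {"motion": [{"tx":0,"ty":0,"tz":0,"turn":0,"jaw":0.5},{"tx":0,"ty":0,"tz":0,"turn":0,"jaw":0.2},{"tx":0,"ty":0,"tz":0,"turn":0,"jaw":-0.1},{"tx":0,"ty":0,"tz":0,"turn":0,"jaw":-0.3},{"tx":0,"ty":0,"tz":0,"turn":0,"jaw":-0.5}]}}

```text
time_s: 8.85
position: [0.4409, 0.2419, 0.033]
tool_rot: [[-0.063, 0.998, 0.006], [0.998, 0.063, 0.007], [0.006, 0.006, -1.0]]
ft_force: [-0.7, -0.1, 6.8]
grip_width: 0.0293
```

Emit:
{"api": "apply_moves", "payload": {"motion": [{"tx":0,"ty":0,"tz":0,"turn":0,"jaw":-0.6},{"tx":0,"ty":0,"tz":0,"turn":0,"jaw":-0.7},{"tx":0,"ty":0,"tz":0,"turn":0,"jaw":-0.8},{"tx":0,"ty":0,"tz":0,"turn":0,"jaw":-1},{"tx":0,"ty":0,"tz":0,"turn":0,"jaw":-1}]}}

```text
time_s: 9.27
position: [0.4409, 0.2419, 0.033]
tool_rot: [[-0.063, 0.998, 0.006], [0.998, 0.063, 0.007], [0.006, 0.006, -1.0]]
ft_force: [0.3, 0.5, 2.7]
grip_width: 0.0292
```

Emit:
{"api": "apply_moves", "payload": {"motion": [{"tx":0,"ty":0,"tz":-1.5,"turn":0,"jaw":-1},{"tx":0,"ty":0,"tz":-4,"turn":0,"jaw":-1},{"tx":0,"ty":0,"tz":-7,"turn":0,"jaw":-1},{"tx":0,"ty":0,"tz":-9,"turn":0,"jaw":-1},{"tx":0,"ty":0,"tz":-9,"turn":0,"jaw":-1}]}}

```text
time_s: 9.68
position: [0.4419, 0.2418, 0.1266]
tool_rot: [[-0.063, 0.998, 0.013], [0.998, 0.063, 0.008], [0.008, 0.013, -1.0]]
ft_force: [1.5, -0.0, -0.0]
grip_width: 0.0296
```

```bash
python3 go.py .5239 .1002 .115 3.8
```

```text
pos [0.4419 0.2418 0.1266] yaw 3.6 q [15.1 24.4 92.9  0.3 61.9 11.3] w 0.0296 f [ 1.5 -0.  -0. ] t 9.6833
shift [-14.65   7.28   1.14] turn -0.2 rows 3.9
```

Emit:
{"api": "apply_moves", "payload": {"motion": [{"tx":-3.3,"ty":1.6,"tz":0,"turn":-0.2,"jaw":-1},{"tx":-6.6,"ty":3.3,"tz":0,"turn":-0.2,"jaw":-1},{"tx":-10,"ty":5,"tz":0.2,"turn":-0.2,"jaw":-1},{"tx":-13,"ty":6.5,"tz":0.5,"turn":-0.2,"jaw":-1},{"tx":-14.6,"ty":7.3,"tz":1.1,"turn":-0.2,"jaw":-1}]}}

```text
time_s: 10.1
position: [0.5257, 0.0977, 0.1149]
tool_rot: [[-0.064, 0.998, 0.013], [0.998, 0.064, 0.008], [0.007, 0.014, -1.0]]
ft_force: [-0.3, 0.2, -0.4]
grip_width: 0.0295
```

```bash
python3 go.py .5239 .1002 .09 3.8
```

```text
pos [0.5257 0.0977 0.1149] yaw 3.67 q [-2.4 27.9 88.9  0.5 62.5 -6.3] w 0.0295 f [-0.3  0.2 -0.4] t 10.1
shift [ 0.24 -0.2   2.48] turn -0.13 rows 0.6
```

Emit:
{"api": "apply_moves", "payload": {"motion": [{"tx":0.24,"ty":-0.2,"tz":1,"turn":0,"jaw":-1},{"tx":0.24,"ty":-0.2,"tz":2,"turn":0,"jaw":-1},{"tx":0.24,"ty":-0.2,"tz":2.9,"turn":0,"jaw":-1},{"tx":0.24,"ty":-0.2,"tz":2.9,"turn":0,"jaw":-1},{"tx":0.24,"ty":-0.2,"tz":2.9,"turn":0,"jaw":-1}]}}

```text
time_s: 10.52
position: [0.5234, 0.1008, 0.0852]
tool_rot: [[-0.065, 0.998, 0.012], [0.998, 0.065, 0.008], [0.007, 0.012, -1.0]]
ft_force: [-0.1, 0.1, -0.8]
grip_width: 0.0295
```

```bash
python3 go.py .524 .1003 .070 3.8
```

```text
pos [0.5234 0.1008 0.0852] yaw 3.73 q [-2.  30.1 91.   0.6 58.3 -6.1] w 0.0295 f [-0.1  0.1 -0.8] t 10.5167
shift [-0.07  0.04  1.52] turn -0.07 rows 0.4
```

Emit:
{"api": "apply_moves", "payload": {"motion": [{"tx":-0.06,"ty":0.05,"tz":0.4,"turn":0,"jaw":-1},{"tx":-0.06,"ty":0.05,"tz":0.8,"turn":0,"jaw":-1},{"tx":-0.06,"ty":0.05,"tz":1.1,"turn":0,"jaw":-1},{"tx":-0.06,"ty":0.05,"tz":1.3,"turn":0,"jaw":-1},{"tx":-0.06,"ty":0.05,"tz":1.5,"turn":0,"jaw":-1}]}}

```text
time_s: 10.93
position: [0.5241, 0.1004, 0.0701]
tool_rot: [[-0.065, 0.998, 0.012], [0.998, 0.065, 0.008], [0.007, 0.012, -1.0]]
ft_force: [0.7, 1.1, 0.0]
grip_width: 0.0295
```

```bash
python3 go.py .524 .1003 .063 3.8
```

```text
pos [0.5241 0.1004 0.0701] yaw 3.74 q [-2.1 31.4 91.7  0.6 56.2 -6.1] w 0.0295 f [0.7 1.1 0. ] t 10.9333
shift [-0.02 -0.02  0.71] turn -0.06 rows 0.2
```

No contact force with the foot about 5 mm into the mouth, so I'm seating it.

Emit:
{"api": "apply_moves", "payload": {"motion": [{"tx":0,"ty":0,"tz":0.3,"turn":0,"jaw":-1},{"tx":0,"ty":0,"tz":0.5,"turn":0,"jaw":-1},{"tx":0,"ty":0,"tz":0.6,"turn":0,"jaw":-1},{"tx":0,"ty":0,"tz":0.7,"turn":0,"jaw":-1},{"tx":0,"ty":0,"tz":0.8,"turn":0,"jaw":-1}]}}

```text
time_s: 11.35
position: [0.5243, 0.1005, 0.0629]
tool_rot: [[-0.065, 0.998, 0.012], [0.998, 0.065, 0.008], [0.007, 0.013, -1.0]]
ft_force: [-5.2, -0.7, 19.2]
grip_width: 0.0292
```

Emit:
{"api": "apply_moves", "payload": {"motion": [{"tx":0,"ty":0,"tz":-0.05,"turn":0,"jaw":-0.6},{"tx":0,"ty":0,"tz":-0.05,"turn":0,"jaw":-0.3},{"tx":0,"ty":0,"tz":-0.05,"turn":0,"jaw":0},{"tx":0,"ty":0,"tz":-0.05,"turn":0,"jaw":0.5},{"tx":0,"ty":0,"tz":-0.05,"turn":0,"jaw":1}]}}

```text
time_s: 11.77
position: [0.5243, 0.1005, 0.0633]
tool_rot: [[-0.065, 0.998, 0.012], [0.998, 0.065, 0.008], [0.007, 0.013, -1.0]]
ft_force: [-0.0, -0.1, 0.5]
grip_width: 0.0656
```

Emit:
{"api": "apply_moves", "payload": {"motion": [{"tx":0,"ty":0,"tz":0,"turn":0,"jaw":1},{"tx":0,"ty":0,"tz":0,"turn":0,"jaw":1},{"tx":0,"ty":0,"tz":-2,"turn":0,"jaw":1},{"tx":0,"ty":0,"tz":-5,"turn":0,"jaw":1},{"tx":0,"ty":0,"tz":-8,"turn":0,"jaw":1}]}}

```text
time_s: 12.18
position: [0.5228, 0.0999, 0.1437]
tool_rot: [[-0.065, 0.998, 0.01], [0.998, 0.065, 0.008], [0.007, 0.011, -1.0]]
ft_force: [0.9, 0.0, 0.4]
grip_width: 0.085
```

```bash
python3 go.py .5277 .0455 .13 3.8
python3 - <<'E'
from h import *
im,d=get_image('scene');P=cloud('scene',d)
for c in((.5311,-.0096),(.524,.1003)):
    m=(np.linalg.norm(P[...,:2]-np.array(c),axis=-1)<.023)&(P[...,2]>.05)&(P[...,2]<.095);q=P[m]
    print(len(q),(q.min(0)+q.max(0))/2,np.sort(q[:,2])[-5:])
cv2.imwrite('pics/m5.png',cv2.resize(im[150:290,200:360,::-1],(640,560),interpolation=2))
E
```

```text
pos [0.5228 0.0999 0.1437] yaw 3.74 q [-2.2 25.6 87.   0.5 66.8 -6.1] w 0.085 f [0.9 0.  0.4] t 12.1833
shift [-5.47  0.12  1.34] turn -0.06 rows 1.3
196 [ 0.53520554 -0.00974094  0.06991607] [0.08818347 0.08873106 0.08890781 0.08925192 0.08958919]
207 [0.5251365  0.10132164 0.06984269] [0.0879181  0.08802062 0.08816485 0.08845816 0.08882609]
```

View pics/m5.png

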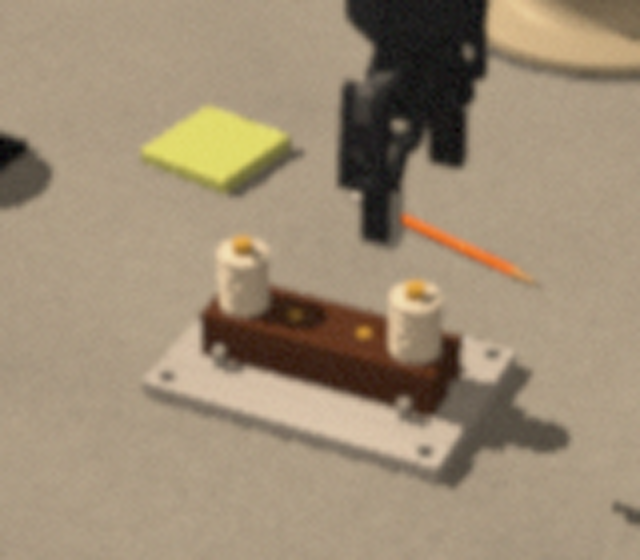

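Both insulators stand home, at crop (243,277) and (415,322), with equal heights. Next is the block grasp at the middle.

Emit:
{"api": "apply_moves", "payload": {"motion": [{"tx":-2.7,"ty":0.1,"tz":0.5,"turn":0,"jaw":1},{"tx":-5.4,"ty":0.15,"tz":1,"turn":0,"jaw":1},{"tx":-5.4,"ty":0.15,"tz":1.3,"turn":0,"jaw":1},{"tx":-5.4,"ty":0.15,"tz":1.3,"turn":0,"jaw":1},{"tx":-5.4,"ty":0.15,"tz":1.3,"turn":0,"jaw":1}], "squeeze": 60}}

```text
time_s: 12.65
position: [0.5304, 0.0465, 0.1363]
tool_rot: [[-0.065, 0.998, 0.02], [0.998, 0.065, 0.008], [0.006, 0.02, -1.0]]
ft_force: [-0.1, 0.6, -0.5]
grip_width: 0.0852
```

```bash
python3 go.py .5278 .0456 .031 3.8
```

```text
pos [0.5304 0.0465 0.1363] yaw 3.74 q [ -8.   26.   87.9   0.7  65.  -12. ] w 0.0852 f [-0.1  0.6 -0.5] t 12.65
shift [-0.14 -0.48 10.52] turn -0.06 rows 2.5
```

Emit:
{"api": "apply_moves", "payload": {"motion": [{"tx":-0.14,"ty":-0.48,"tz":2.5,"turn":0,"jaw":1},{"tx":-0.14,"ty":-0.48,"tz":5,"turn":0,"jaw":1},{"tx":-0.14,"ty":-0.48,"tz":7,"turn":0,"jaw":1},{"tx":-0.14,"ty":-0.48,"tz":7,"turn":0,"jaw":1},{"tx":-0.14,"ty":-0.48,"tz":7,"turn":0,"jaw":1}]}}

```text
time_s: 13.07
position: [0.5269, 0.0461, 0.0661]
tool_rot: [[-0.066, 0.998, 0.018], [0.998, 0.066, 0.008], [0.007, 0.019, -1.0]]
ft_force: [1.0, 0.4, 0.2]
grip_width: 0.0857
```

```bash
python3 go.py .5278 .0456 .031 3.8
```

```text
pos [0.5269 0.0461 0.0661] yaw 3.79 q [ -8.1  31.3  93.    0.7  54.8 -12.3] w 0.0857 f [1.  0.4 0.2] t 13.0667
shift [-0.08  0.02  3.51] turn -0.01 rows 0.8
```

Emit:
{"api": "apply_moves", "payload": {"motion": [{"tx":-0.05,"ty":0.02,"tz":1.5,"turn":0,"jaw":1},{"tx":-0.05,"ty":0.02,"tz":3,"turn":0,"jaw":1},{"tx":-0.05,"ty":0.02,"tz":3.5,"turn":0,"jaw":1},{"tx":-0.05,"ty":0.02,"tz":3.5,"turn":0,"jaw":1},{"tx":-0.05,"ty":0.02,"tz":3.5,"turn":0,"jaw":1}]}}

```text
time_s: 13.48
position: [0.5283, 0.046, 0.0322]
tool_rot: [[-0.067, 0.998, 0.02], [0.998, 0.066, 0.008], [0.007, 0.02, -1.0]]
ft_force: [-0.3, -0.1, -0.3]
grip_width: 0.0853
```

```bash
python3 go.py .5278 .0456 .031 3.8
```

```text
pos [0.5283 0.046  0.0322] yaw 3.81 q [ -8.1  34.4  94.5   0.8  50.  -12.4] w 0.0853 f [-0.3 -0.1 -0.3] t 13.4833
shift [-0.04 -0.06  0.12] turn 0.01 rows 0.0
```

Emit:
{"api": "apply_moves", "payload": {"motion": [{"tx":-0.04,"ty":-0.05,"tz":0.32,"turn":0,"jaw":1},{"tx":-0.04,"ty":-0.05,"tz":0.32,"turn":0,"jaw":0.6},{"tx":-0.04,"ty":-0.05,"tz":0.32,"turn":0,"jaw":0.3},{"tx":-0.04,"ty":-0.05,"tz":0.32,"turn":0,"jaw":0.1},{"tx":-0.04,"ty":-0.05,"tz":0.32,"turn":0,"jaw":-0.1}], "squeeze": 60}}

```text
time_s: 13.9
position: [0.528, 0.0456, 0.0296]
tool_rot: [[-0.066, 0.998, 0.02], [0.998, 0.066, 0.008], [0.007, 0.021, -1.0]]
ft_force: [-1.7, 0.4, 0.2]
grip_width: 0.0433
```

Emit:
{"api": "apply_moves", "payload": {"motion": [{"tx":0,"ty":0,"tz":0,"turn":0,"jaw":-0.3},{"tx":0,"ty":0,"tz":0,"turn":0,"jaw":-0.5},{"tx":0,"ty":0,"tz":0,"turn":0,"jaw":-1},{"tx":0,"ty":0,"tz":0,"turn":0,"jaw":-1},{"tx":0,"ty":0,"tz":0,"turn":0,"jaw":-1}]}}

```text
time_s: 14.32
position: [0.5279, 0.0456, 0.0296]
tool_rot: [[-0.066, 0.998, 0.02], [0.998, 0.066, 0.008], [0.007, 0.021, -1.0]]
ft_force: [-1.2, 0.6, 0.3]
grip_width: 0.0431
```

```bash
python3 go.py .5278 .0456 .031 3.8
```

```text
pos [0.5279 0.0456 0.0296] yaw 3.81 q [ -8.2  34.6  94.6   0.8  49.6 -12.5] w 0.0431 f [-1.2  0.6  0.3] t 14.3167
shift [ 0.   -0.01 -0.14] turn 0.01 rows 0.0
```

Emit:
{"api": "apply_moves", "payload": {"motion": [{"tx":0,"ty":0,"tz":-0.8,"turn":0,"jaw":-1},{"tx":0,"ty":0,"tz":-2,"turn":0,"jaw":-1},{"tx":0,"ty":0,"tz":-3.5,"turn":0,"jaw":-1},{"tx":0,"ty":0,"tz":-5.2,"turn":0,"jaw":-1},{"tx":0,"ty":0,"tz":-7,"turn":0,"jaw":-1}]}}

```text
time_s: 14.73
position: [0.5262, 0.0451, 0.1004]
tool_rot: [[-0.067, 0.998, 0.019], [0.998, 0.066, 0.008], [0.007, 0.02, -1.0]]
ft_force: [0.6, 0.7, -3.4]
grip_width: 0.0432
```

Emit:
{"api": "apply_moves", "payload": {"motion": [{"tx":0,"ty":0,"tz":-2,"turn":0,"jaw":-1},{"tx":0,"ty":0,"tz":-4,"turn":0,"jaw":-1},{"tx":0,"ty":0,"tz":-6,"turn":0,"jaw":-1},{"tx":0,"ty":0,"tz":-7.5,"turn":0,"jaw":-1},{"tx":0,"ty":0,"tz":-8.3,"turn":0,"jaw":-1}]}}

```text
time_s: 15.15
position: [0.5249, 0.0444, 0.1855]
tool_rot: [[-0.067, 0.998, 0.022], [0.998, 0.066, 0.008], [0.006, 0.022, -1.0]]
ft_force: [0.1, -0.3, -2.6]
grip_width: 0.0431
```

```bash
python3 go.py .4655 -.319 .1806 -89
python3 - <<'E'
from h import *
im,d=get_image('scene')
cv2.imwrite('pics/m6.png',cv2.resize(im[90:290,180:380,::-1],(600,600),interpolation=2))
E
```

```text
pos [0.5249 0.0444 0.1855] yaw 3.81 q [ -8.3  22.2  84.9   0.6  71.7 -12.4] w 0.0431 f [ 0.1 -0.3 -2.6] t 15.15
shift [-35.87  -8.35   0.08] turn 92.81 rows 13.0
```

View pics/m6.png

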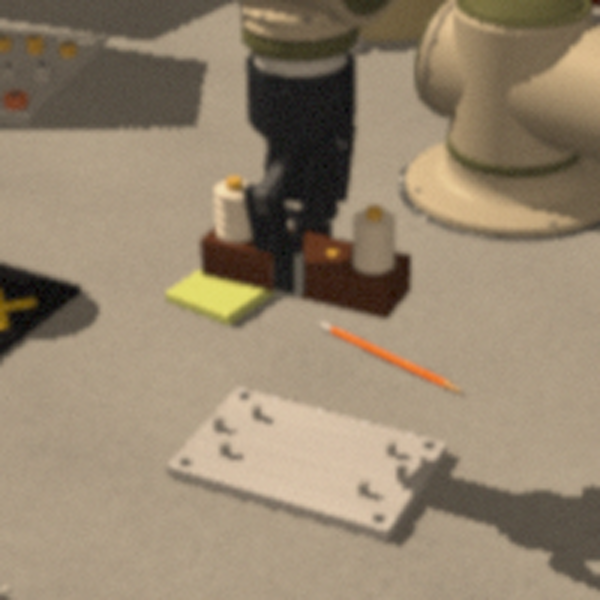

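Emit:
{"api": "apply_moves", "payload": {"motion": [{"tx":-1.5,"ty":-0.3,"tz":0,"turn":4,"jaw":-1},{"tx":-4,"ty":-0.9,"tz":0,"turn":10.5,"jaw":-1},{"tx":-6.5,"ty":-1.5,"tz":0,"turn":17,"jaw":-1},{"tx":-9,"ty":-2.1,"tz":0,"turn":23.5,"jaw":-1},{"tx":-11.5,"ty":-2.7,"tz":0,"turn":30,"jaw":-1}]}}

```text
time_s: 15.62
position: [0.5052, -0.073, 0.1838]
tool_rot: [[0.446, 0.895, 0.021], [0.895, -0.446, 0.008], [0.017, 0.015, -1.0]]
ft_force: [1.2, -0.1, -3.1]
grip_width: 0.043
```

```bash
python3 go.py .4655 -.319 .1806 -89
```

```text
pos [ 0.5052 -0.073   0.1838] yaw -26.49 q [-22.   20.8  87.5   0.9  70.8   4.2] w 0.043 f [ 1.2 -0.1 -3.1] t 15.6167
shift [-23.79   7.42   0.03] turn 62.51 rows 8.7
```

Emit:
{"api": "apply_moves", "payload": {"motion": [{"tx":-2.3,"ty":0.7,"tz":0,"turn":6.5,"jaw":-1},{"tx":-4.6,"ty":1.4,"tz":0,"turn":13,"jaw":-1},{"tx":-6.9,"ty":2.1,"tz":0,"turn":19.5,"jaw":-1},{"tx":-9.2,"ty":2.8,"tz":0,"turn":26,"jaw":-1},{"tx":-11.5,"ty":3.6,"tz":0,"turn":32.5,"jaw":-1}]}}

```text
time_s: 16.03
position: [0.4853, -0.1929, 0.1815]
tool_rot: [[0.86, 0.51, 0.02], [0.51, -0.86, 0.009], [0.022, 0.002, -1.0]]
ft_force: [1.3, 1.0, -3.9]
grip_width: 0.043
```

```bash
python3 go.py .4655 -.319 .1806 -89
```

```text
pos [ 0.4853 -0.1929  0.1815] yaw -59.32 q [-35.2  22.2  85.7   1.1  71.5  23.8] w 0.043 f [ 1.3  1.  -3.9] t 16.0333
shift [-8.14  9.84 -0.07] turn 29.68 rows 4.1
```

Emit:
{"api": "apply_moves", "payload": {"motion": [{"tx":-1.5,"ty":1.8,"tz":0,"turn":6.5,"jaw":-1},{"tx":-3.1,"ty":3.7,"tz":0,"turn":13,"jaw":-1},{"tx":-4.7,"ty":5.6,"tz":0,"turn":19.5,"jaw":-1},{"tx":-6,"ty":7.3,"tz":0,"turn":25,"jaw":-1},{"tx":-7,"ty":8.4,"tz":0,"turn":28,"jaw":-1}]}}

```text
time_s: 16.45
position: [0.4673, -0.3026, 0.179]
tool_rot: [[0.999, 0.041, 0.019], [0.041, -0.999, 0.01], [0.019, -0.009, -1.0]]
ft_force: [0.1, -0.6, -3.5]
grip_width: 0.0435
```

```bash
python3 go.py .4655 -.319 .1806 -89
```

```text
pos [ 0.4673 -0.3026  0.179 ] yaw -87.67 q [-45.6  25.6  80.2   1.2  73.8  41.7] w 0.0435 f [ 0.1 -0.6 -3.5] t 16.45
shift [-0.25  1.63 -0.18] turn 1.33 rows 0.4
```

Emit:
{"api": "apply_moves", "payload": {"motion": [{"tx":-0.1,"ty":0.8,"tz":-0.1,"turn":0.7,"jaw":-1},{"tx":-0.2,"ty":1.4,"tz":-0.18,"turn":1.3,"jaw":-1},{"tx":-0.25,"ty":1.6,"tz":-0.18,"turn":1.3,"jaw":-1},{"tx":-0.25,"ty":1.6,"tz":-0.18,"turn":1.3,"jaw":-1},{"tx":-0.25,"ty":1.6,"tz":-0.18,"turn":1.3,"jaw":-1}]}}

```text
time_s: 16.87
position: [0.4656, -0.3179, 0.1805]
tool_rot: [[1.0, 0.02, 0.018], [0.019, -1.0, 0.011], [0.019, -0.01, -1.0]]
ft_force: [0.0, -0.2, -3.5]
grip_width: 0.0431
```

```bash
python3 go.py .4655 -.319 .1806 -89
python3 - <<'E'
from h import *
out=[]
for n,(a,b,c,e) in (('scene',(60,220,80,280)),('top',(160,270,360,560))):
    im,d=get_image(n);P=cloud(n,d);i=im.astype(int)
    out.append(cv2.resize(im[a:b,c:e,::-1],None,fx=2.7,fy=2.7,interpolation=2))
    near=(abs(P[...,0]-.4655)<.11)&(abs(P[...,1]+.319)<.06)
    f=lambda q:np.round(q,4).tolist()
    blk=near&(P[...,2]>.16)&(P[...,2]<.2)&(i[...,0]-i[...,2]>20)&(i[...,0]<130);q=P[blk]
    if len(q)>20: print(n,'block',len(q),f(np.percentile(q,1,0)),f(np.percentile(q,99,0)));t=q[q[:,2]>.187];print(' topface',len(t),f(np.median(t,0)), np.linalg.lstsq(np.c_[t[:,:2]-t[:,:2].mean(0),np.ones(len(t))],t[:,2],rcond=None)[0].round(3) if len(t)>20 else '')
    for s in(-1,1):
        m=near&(P[...,2]>.197)&(P[...,2]<.25)&(abs(P[...,0]-.4655-s*.055)<.022)&(i[...,0]>60);q=P[m]
        if len(q)>5: print(n,'ins',s,len(q),f(np.percentile(q,2,0)),f(np.percentile(q,98,0)))
w=540;cv2.imwrite('pics/m7.png',np.vstack([o[:,:w][:290] if k else o[:,:w][:300] for k,o in enumerate(out)]))
E
```

```text
pos [ 0.4656 -0.3179  0.1805] yaw -88.88 q [-46.9  26.2  78.9   1.2  74.6  41.7] w 0.0431 f [ 0.  -0.2 -3.5] t 16.8667
shift [-0.01  0.11 -0.01] turn 0.12 rows 0.0
scene block 634 [0.3938, -0.3415, 0.1658] [0.5442, -0.2933, 0.1982]
 topface 293 [0.4921, -0.3082, 0.1928] [ 0.002 -0.011  0.193]
scene ins 1 203 [0.5108, -0.3295, 0.1981] [0.5394, -0.3037, 0.237]
top block 54 [0.5074, -0.3134, 0.166] [0.541, -0.2924, 0.1988]
 topface 44 [0.5301, -0.2987, 0.1946] [-0.013  0.12   0.194]
top ins 1 21 [0.5164, -0.3075, 0.1972] [0.54, -0.2965, 0.2309]
```

View pics/m7.png

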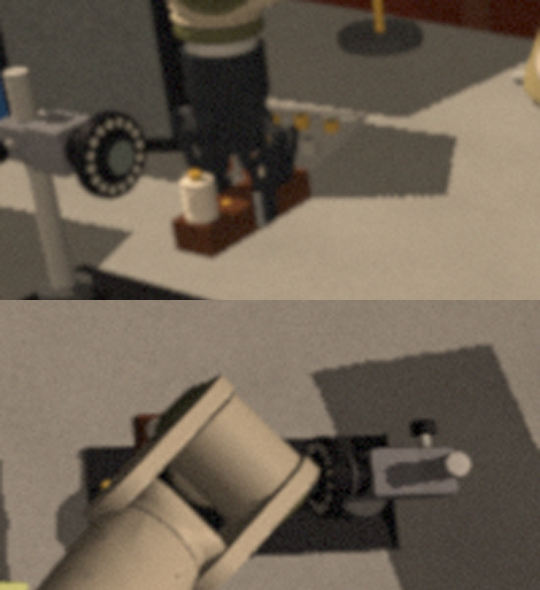

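The unit hangs level over the cross, in front of the ring light (scene crop (240,215)). The measured block top is 0.193 m, so the unit middle is about 0.200 m, and the block's mid is near (.469,-.317) against the cross at (.4655,-.319). I'll let it settle and then hand in.

Emit:
{"api": "apply_moves", "payload": {"motion": [{"tx":0,"ty":0,"tz":0,"turn":0,"jaw":-1},{"tx":0,"ty":0,"tz":0,"turn":0,"jaw":-1},{"tx":0,"ty":0,"tz":0,"turn":0,"jaw":-1},{"tx":0,"ty":0,"tz":0,"turn":0,"jaw":-1},{"tx":0,"ty":0,"tz":0,"turn":0,"jaw":-1}]}}

```text
time_s: 17.38
position: [0.4657, -0.3178, 0.1807]
tool_rot: [[1.0, 0.02, 0.019], [0.019, -1.0, 0.01], [0.019, -0.01, -1.0]]
ft_force: [-0.6, 0.1, -2.7]
grip_width: 0.0434
```

```bash
python3 go.py .4655 -.319 .1806 -89
python3 - <<'E'
from h import *
im,d=get_image('scene');P=cloud('scene',d)
m=(abs(P[...,0]-.411)<.02)&(abs(P[...,1]+.319)<.025)&(P[...,2]>.197)&(P[...,2]<.26);q=P[m]
print(len(q),np.percentile(q,[2,98],axis=0).round(4).tolist(),im[m].mean(0))
s=telemetry.observe();print(np.abs(s['qvel']).max(),s['tool_rot'])
print(close_job())
E
```

```text
pos [ 0.4657 -0.3178  0.1807] yaw -88.88 q [-46.9  26.2  78.9   1.2  74.6  41.7] w 0.0434 f [-0.6  0.1 -2.7] t 17.3833
shift [-0.02  0.12  0.01] turn 0.12 rows 0.0Traceback (most recent call last):
  File "<stdin>", line 4, in <module>
    return _quantile_unchecked(
        a, q, axis, out, overwrite_input, method, keepdims, weights)
    return _ureduce(a,
                    func=_quantile_ureduce_func,
    ...<5 lines>...
                    overwrite_input=overwrite_input,
                    method=method)
    r = func(a, **kwargs)
    result = _quantile(arr,
                       quantiles=q,
    ...<2 lines>...
                       out=out,
                       weights=wgt)
    slices_having_nans = np.isnan(arr[-1, ...])
                                  ~~~^^^^^^^^^
IndexError: index -1 is out of bounds for axis 0 with size 0
```

Run:
```python
from h import *
im,d=get_image('top');P=cloud('top',d);i=im.astype(int)
m=np.zeros(d.shape,bool);m[218:242,390:412]=1
m&=(i[...,0]-i[...,2]>50);q=P[m];print(len(q),q.mean(0).round(4) if len(q) else '',ray('top',[(398.9,228.5)],.236),ray('top',[(398.9,228.5)],.008))
K,D,R,t=cam('scene')
for z in(.225,.237):print(cv2.projectPoints(np.array([[.4107,-.316,z]]),R,t,K,D)[0].ravel())
im,d=get_image('scene');cv2.imwrite('pics/m8.png',cv2.resize(im[90:160,130:210,::-1],(640,560),interpolation=2))
f=[]
s=telemetry.observe();print(np.abs(s['qvel']).max())
```

```text
28 [ 0.448  -0.2335  0.3827] [[ 0.45965403 -0.24633244  0.236     ]] [[ 0.48537087 -0.29456079  0.008     ]]
[182.2637949  112.96958555]
[181.71471031 108.66629721]
0.13124153849342116
```

View pics/m8.png

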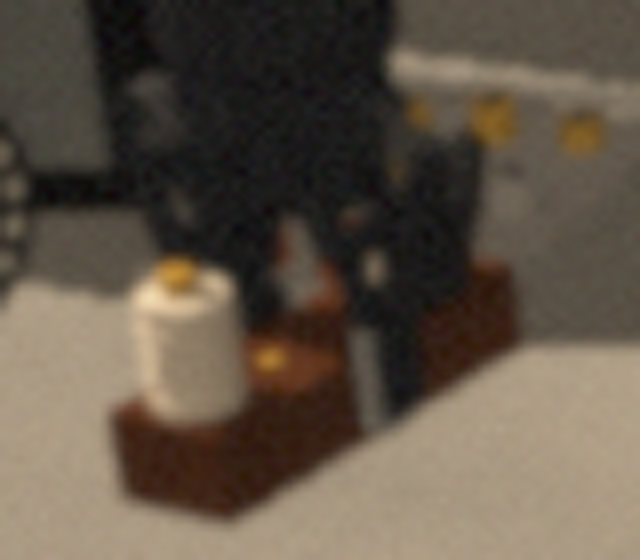

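```bash
python3 -c "
from h import *
print(close_job())"
```

```text
the job is handed in; nothing more can be done
None
```

The unit is finished and was handed in at about 17.5 s of the 67 s allowed, with the gripper still holding it above the yellow cross. No verdict came back.

**Insulators:** Both white insulators were lowered into the bores until the shoulder met the block, with about 20 N of contact force each. After release, each stood upright with its top at about 0.088 m, against 0.086 m expected.

**Final hold:**

| Check | Measured | Target |
|---|---|---|
| Unit middle height | about 0.200 m | 0.200 m |
| Block centre (x, y) | about (0.469, −0.317) | (0.4655, −0.319) |
| Tool yaw against the lens line | about 0.1° off | square |
| Tool tilt | about 0.02 rad | level |
| Joint speed | 0.13°/s or less | still |
| Grip width on the block | 43 mm | 44 mm block width |

**Not confirmed:** In the last pictures the insulator on the −x side was hidden behind the fingers, and my check for it found no points. It was last seen seated just after the lift. The wrist load afterwards, about 3.2 N on average with about ±0.7 N of scatter, fits a full unit (3.4 N). A unit missing one insulator would weigh 2.9 N, so the load does not settle it.

**Smaller disagreements:** The two cameras differed by 1–3 mm on the bore positions. The nearest part of the bench camera also measured a few mm closer than the cross position implied.

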